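# Clamp the sign blank on the engraver's fixture bed

### The arm

A 6-joint arm with a two-finger parallel gripper is mounted at the origin on the work surface. World frame = base frame: x ahead of the robot, y to its left, z up, the work surface at z = 0. Lengths are in m, angles in rad, forces in N, time in s.
With the tool pointing down it reaches from about 0.25 to 0.725 m from the base axis. Payload 4 kg.
Tool frame: the origin (TCP) lies midway between the tips of the shut fingers; the grasp point (between the pads) lies 19 mm behind it; z points along the fingers, y is the line along which they close (so a half turn about z gives the same grasp; the last joint's range is limited). The gripper opens to 85 mm and grips with 20 to 120 N. Pads are 22 mm wide; open, the fingers measure 114 mm over their backs; the gripper's body (76 mm by 85 mm) begins 54 mm behind the grasp point. The pads swing forward as they close: fully open they stand 13 mm farther back than shut.
Start: joints at [-1.337, 0.241, 0.005, 1.335, 0, 1.571], TCP at [0.116, -0.486, 0.231] pointing down, gripper open.
Joint ranges: [-2.72, 2.72], [-1.05, 1.87], [-1.09, 1.28], [-1.99, 2.15], [-1.42, 1.44], [-3.14, 3.14]. Speed limits (rad/s): [2.79, 2.79, 3.14, 3.14, 3.14, 3.14].

### API

Orientations are given as a unit quaternion [x, y, z, w].
In Python, from workcell import bot gives the robot as it stands. The module is installed in compiled form; this text tells all that it offers.
- The arm moves only by the tool drive_tool, never from a script. Its arguments are lists of equal length, an entry for each row: "slide": the shift along the tool's x, y, z scaled (see below), a list of three; "rotation": the turn, a rotation vector about the tool's x, y, z scaled (see below), a list of three. A call has exactly 8 rows; each row is the pose to reach, as a shift and turn from the pose commanded when the call began, along the tool's axes at that moment; what a row does not reach only later rows make up. The controller multiplies each number of a shift by 250 mm and each number of a turn by 0.5 rad. A row lasts 1/8 s, in which the tool goes at most 62.5 mm and 10.7 degrees, less where a joint would pass 70% of its speed; a pose out of reach is approached as far as the arm can. A call with a number of a shift or a turn outside -1 to 1 is refused whole. A call with a gripper value outside its range is refused whole. "gripper" is the opening, from 0 (shut) to 1 (fully open), set as the call begins (left out, the last holds). The fingers move at their own pace and stop on an object; the grip force is fixed at half the most. Time passes only in rows, so rows that repeat a pose let the fingers close, or fill a call up. It gives the time, the measured TCP pose, the force, the opening and the grip force at its end, in the units of the state.
- bot.get_obs(): the state, without advancing time (a new reading comes with each control period).
- bot.camera(name): name is "scene" or "top"; returns a dict with "image" (400x640x3 uint8, red, green, blue), "z_map" (400x640 float32, m along the optical axis (not along the pixel's ray), 0 where there is no reading), "camera_matrix" (3x3 intrinsics, pixels), "xyz" and "orientation" of the camera in the world. Camera axes: x right, y up, looking along -z (the intrinsics and any distortion apply to the point x, -y, -z); pixel columns grow to the right and rows downward; lengths in m; the calibration is good to about 2 mm. A picture is of the moment at which its call begins.
- bot.job_done(): hands the job in; it is judged then, once.
The state is a dict: "clock": time; "joint_pos": joint angles; "joint_vel": joint speeds; "tau": joint torques, N m; "eef_pos": TCP position; "tool_rot": TCP orientation; "ft_force": force on the tool from outside, world axes, zero at the start; "ft_torque": the same for the moment, N m; "grip_width": finger opening in m; "grasp_force": force on a finger pad.
Only numpy, scipy, OpenCV 4.12 (cv2) and the standard library are available. Lean on these libraries where they do the work, as an engineer would, in place of code of your own. Each camera call takes 0.05 s, during which the arm holds its last target. There are 200 camera calls.

### The job

The plywood sign blank lies in place on the engraver's aluminium bed and one of its two blue strap clamps is already locked. Lock the other one: with the back of a finger swing its strap round over the blank until it meets its stop pin, and only then push its red cam lever fully down, so that the rubber foot presses on the blank. Pick nothing up, leave the blank, the locked clamp and the things round the bed where they are, and take the hand away.

Things in the scene. Friction and masses are not known exactly. Their poses are not given: they have to be found in the camera images.
- bed: Fixed slotted aluminium plate on the table, 240 (its x) x 360 (its y) x 18 mm thick. Origin at the centre of its underside, on the table. Three short steel dowels (10 mm diameter, 10 mm high) stand on it along the blank's near and right edges.
- blank: Loose plywood sign blank, 120 (bed x) x 240 (bed y) x 12 mm thick, lying flat on the bed against the dowels; its top is 30 mm above the table. Origin at the centre of its underside, 30 mm towards bed -x from the bed's centre. It must stay where it is.
- open: Base of the clamp to be locked: steel flange 46 x 46 x 8 mm on the bed, 95 mm towards bed +x from the bed's centre, 85 mm to its left or right (varies). Origin under the upright post, on the bed's top (18 mm above the table); axes parallel to the bed's. A stop pin (7 mm diameter, top 42 mm up) stands at (-18.5, -14.8) mm in this frame. All that is on the post turns with the strap.
- open_strap (a joint): Swing of the strap about the post (rad). At 0 it points along the base's +y; grows counter-clockwise seen from above; at 1.571 it points along the base's -x, over the blank, against its stop. Starts parked between -0.3 and 0.45; stays where it is left; about 0.08 N m turns it.
- open_nose (a point): Middle of the strap (half its thickness) at the spindle, 80 mm from the post. The strap is a blue bar 22 mm wide, 12 mm thick, reaching 95 mm from the post's axis; boss of 17 mm radius at the post. With the lever up its underside is 30 mm above the bed's top, 18 mm above the blank. The spindle's nut (8.5 mm radius) and end stand 16 mm above the strap.
- open_lever (a joint): Cam lever (rad); its level pin is square to the strap, on the post's axis. Near 0 it stands 70 degrees above level, leaning away from the strap's nose; grows as it is pushed over, away from the nose, and down; at 1.309 it is fully down, 5 degrees below level, at its end. Stays where it is left; 0.34 N m moves it (5 N at the grip).
- open_pivot (a point): Point on the open clamp's lever pin, on the post's axis, 57 mm above the bed's top.
- open_grip (a point): Middle of the lever's red plastic grip, 65 mm from the pin along the lever. The grip is a round bar of 8 mm radius with a rounded end; the lever ends 85 mm from the pin. Fully down, the lever lowers the strap by 5 mm.
- open_foot: Sprung rubber foot under the strap's nose, on the spindle 80 mm from the post, 18 mm diameter, 9 mm high; origin at the centre of its underside. It clears the blank by 3 mm while the lever is up and presses on it with about 10 N when the lever is fully down over the blank.
- shut: Base of the clamp that is already locked, like the open one; origin under its post on the bed's top.
- shut_strap (a joint): Swing of the locked clamp's strap (rad), 1.571: over the blank. Leave it.
- shut_lever (a joint): Cam lever of the locked clamp (rad), 1.309: fully down. Leave it.
- cleaner_mid (a point): Middle of a loose bottle of cleaner, clear with a blue cap, 54 mm diameter, 160 mm tall, standing on the table to the bed's left. Leave it.
- tape_mid (a point): Middle of a loose red roll of tape, 90 mm diameter, 24 mm high, lying flat on the table to the bed's right. Leave it.
- driver_grip (a point): Point on the orange handle of a loose screwdriver, 150 mm long, lying on the table to the bed's right. Leave it.
- marker_mid (a point): Middle of a loose marker pen, white with a black cap, 14 mm diameter, 127 mm long, lying on the table behind the bed (bed +x). Leave it.

How it is judged:
On the way, in this order (a step that is already met when the one before it is completed fails the run):
1. the open clamp's strap is swung over the blank to its stop (within 0.12 rad), its lever still up (below 0.35 rad) (value of joint open_strap above 1.45 rad and value of joint open_lever below 0.35 rad), for 0.2 s.
2. the cam lever is pushed down (beyond 1.2 rad) and the foot presses on the blank with more than 5 N (value of joint open_lever above 1.2 rad and value of joint open_strap above 1.45 rad and contact force between open_foot and blank above 5 N), for 0.2 s.
At the end, for the whole second after the job is handed in: The strap is at its stop (within 0.12 rad), its lever fully down (beyond 1.2 rad) and its foot presses on the blank with more than 5 N; the other clamp is still locked; the blank is at rest within 6 mm of its place and every bystander within 20 mm (all of step 2 and value of joint shut_strap above 1.45 rad and value of joint shut_lever above 1.2 rad and distance of blank from where it was at the start of the episode below 0.006 m and linear speed of blank below 0.02 m/s and distance of each of cleaner_mid, tape_mid, driver_grip, marker_mid from where it was at the start of the episode below 0.02 m); the robot touches nothing.
It fails at once if the blank is lifted or shifted by more than 8 mm (distance of blank from where it was at the start of the episode above 0.008 m).
It fails at once if the locked clamp is loosened or swung (value of joint shut_lever below 1.15 rad or value of joint shut_strap below 1.4 rad).
It fails at once if a thing round the bed is lifted or shifted by more than 25 mm (distance of any of cleaner_mid, tape_mid, driver_grip, marker_mid from where it was at the start of the episode above 0.025 m).
It also fails if it takes over 56 s, if anything falls off the work surface, if the arm or the gripper's body presses on something with over 40 N, if the wrist force passes 120 N, or if a joint passes its speed limit or range.

## Working session

There is one attempt and no reset: what is moved stays moved. The work goes in short steps, Python scripts to look and compute and a tool call to move; the robot and the scene stay as the last step left them, time stands still between calls to the robot, and variables do not carry over. Pictures are saved under pics/ and viewed, at most 10 in all, crops included, and the job is handed in when it is done.

Besides the shell and the picture viewer there is one more tool, called after "Emit:" in YAML: its name, and indented under it one key for each argument. drive_tool: Moves the arm, as the interface text tells. Shifts and turns lie within -1 to 1; 1 stands for 250 mm of shift or 0.5 rad of turn. Its arguments: {"type":"object","properties":{"slide":{"type":"array","items":{"type":"array","items":{"type":"number"}}},"rotation":{"type":"array","items":{"type":"array","items":{"type":"number"}}},"gripper":{"type":"number"}},"required":["slide","rotation"]}

```bash
mkdir -p pics
cat > h.py <<'E'
import numpy as np, cv2
from scipy.spatial.transform import Rotation as R
from workcell import bot
def cam(n):
    c=bot.camera(n); np.savez(f'{n}.npz',**{k:np.array(v) for k,v in c.items()}); return c
def px(c,u,v,z=None):
    """world point of pixel by depth map, or by plane at world height z"""
    K=np.array(c['camera_matrix']); Rw=R.from_quat(c['orientation']).as_matrix(); t=np.array(c['xyz'])
    d=np.array([(u-K[0,2])/K[0,0],-(v-K[1,2])/K[1,1],-1.])
    d=Rw@d
    s=c['z_map'][int(v),int(u)] if z is None else (z-t[2])/d[2]
    return t+s*d
E
python3 - <<'E'
from h import *
for n in('scene','top'):
    c=cam(n); cv2.imwrite(f'pics/{n}0.png',c['image'][:,:,::-1]); print(n,c.keys(),c['xyz'],c['orientation'],c['camera_matrix'])
print(bot.get_obs())
E
```

```text
scene dict_keys(['image', 'z_map', 'camera_matrix', 'xyz', 'orientation']) [ 1.25217106 -0.52806128  0.95371759] [0.36237972 0.18598054 0.40430781 0.81891842] [[464.76815608   0.         323.45869369]
 [  0.         464.76815608 195.40672834]
 [  0.           0.           1.        ]]
top dict_keys(['image', 'z_map', 'camera_matrix', 'xyz', 'orientation']) [0.40122705 0.01318722 1.27718554] [ 0.03198415 -0.02539182 -0.70599291  0.70704051] [[503.4810178    0.         324.73584996]
 [  0.         503.4810178  200.07135319]
 [  0.           0.           1.        ]]
{'clock': 0.1, 'joint_pos': array([-1.33700786e+00,  2.41335758e-01,  3.85365932e-03,  1.33519693e+00,
        2.54083438e-05,  1.57081279e+00]), 'joint_vel': array([ 0.00062501, -0.0013318 ,  0.00358022, -0.00064713, -0.00148026,
        0.00103652]), 'tau': array([ 4.65111098e-04, -3.73136866e+01,  2.53010166e+01,  1.08653677e-02,
        3.42816293e-05,  1.62277667e-05]), 'eef_pos': array([ 0.11570842, -0.48584444,  0.2305009 ]), 'tool_rot': array([ 9.93176167e-01,  1.16619961e-01, -9.71781424e-05, -9.36406294e-04]), 'ft_force': array([ 0.477572  , -0.82198887,  0.19521181]), 'ft_torque': array([-0.02368347, -0.05271769,  0.06318981]), 'grasp_force': 0.0, 'grip_width': 0.08556823241466086}
```

View pics/top0.png

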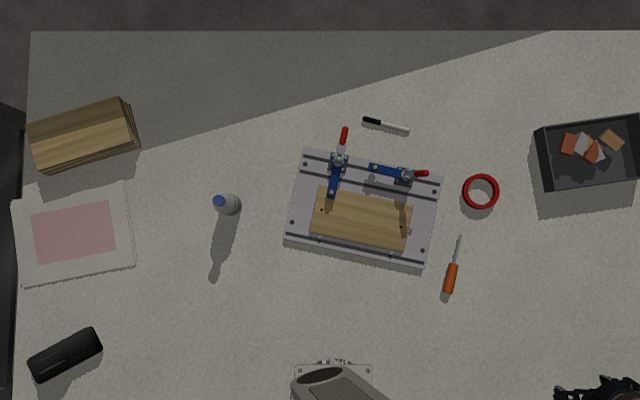

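View pics/scene0.png

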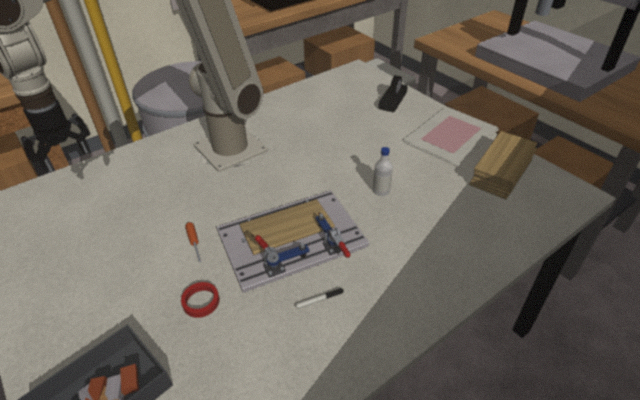

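The open clamp is the right-hand one in the top view: post near (406,174), strap pointing left to about (372,167), lever leaning right to about (427,173). The locked clamp's post is near (339,160). I'll enlarge it.

Run:
```python
from h import *
c=np.load('top.npz'); s=c['image'][115:280,275:475,::-1]
cv2.imwrite('pics/crop.png',cv2.resize(s,None,fx=4,fy=3.6,interpolation=cv2.INTER_CUBIC))
# orientation/height check: grid of world heights
for u,v in [(340,160),(407,175),(360,220),(300,230),(380,168)]: print(u,v,px(c,u,v).round(4))
```

```text
340 160 [ 0.5961 -0.0121  0.074 ]
407 175 [ 0.5583 -0.1714  0.0854]
360 220 [ 0.4533 -0.0626  0.0283]
300 230 [0.4285 0.0865 0.0219]
380 168 [ 0.5787 -0.1098  0.0605]
```

View pics/crop.png

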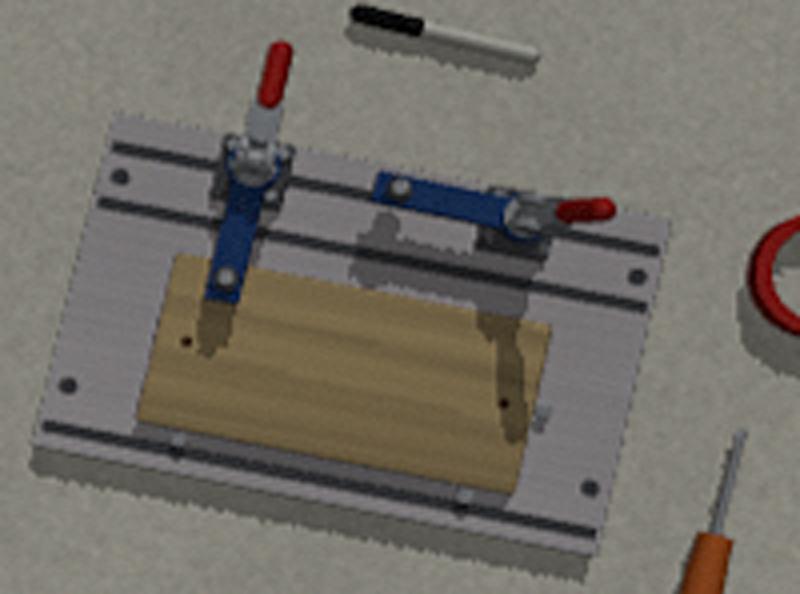

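The crop shows the bed corners at crop pixels (112,115), (670,217), (597,553) and (35,443). The open clamp's spindle nut is at (400,187), its pivot near (522,214), and the red grip's end at (610,209). The strap lies along the bed's +y.

Run:
```python
from h import *
c=np.load('top.npz')
q=lambda x,y,z:px(c,275+x/4,115+y/3.6,z)
P=np.array([q(112,115,.018),q(670,217,.018),q(597,553,.018),q(35,443,.018)])[:,:2]
M=np.array([[.12,.18],[.12,-.18],[-.12,-.18],[-.12,.18]])
o=P.mean(0); A=M;B=P-o
th=np.arctan2((A[:,0]*B[:,1]-A[:,1]*B[:,0]).sum(),(A*B).sum()); Rm=np.array([[np.cos(th),-np.sin(th)],[np.sin(th),np.cos(th)]])
print('bed',o,th,'resid',(B-A@Rm.T).round(4).tolist())
post=o+Rm@[.095,-.085]; print('post',post,'shut',o+Rm@[.095,.085])
nut=q(400,187,.076)[:2]; d=nut-post; print('nut',nut,np.linalg.norm(d),'strap',np.arctan2(d[1],d[0])-th-np.pi/2)
print('piv seen',q(522,214,.08),'gripend',q(607,209,.15))
print('cleaner',px(c,228,204),'marker',px(c,385,127))
# target pts
for a in (0,.2,.5,1,1.57): print(a, post+Rm@(np.array([-np.sin(a),np.cos(a)])*.08))
print(R.from_quat(bot.get_obs()['tool_rot']).as_matrix().round(3))
np.savez('bed.npz',o=o,th=th,post=post)
```

```text
bed [ 0.48676039 -0.07131613] -0.20601197326547815 resid [[-0.0025, -0.0], [-0.0009, 0.0011], [0.0011, 0.0011], [0.0023, -0.0023]]
post [ 0.56236415 -0.17395176] shut [ 0.59713898 -0.0075465 ]
nut [ 0.57897626 -0.09622468] 0.07948245834204828 strap -0.004543885150961824
piv seen [ 0.56032297 -0.16864239  0.08      ] gripend [ 0.55420164 -0.20582864  0.15      ]
cleaner [0.486399   0.24849235 0.1146058 ] marker [ 0.69418251 -0.12963723 -0.00125258]
0 [ 0.57872877 -0.0956434 ]
0.2 [ 0.5628451 -0.0939532]
0.5 [ 0.53918243 -0.09738409]
1 [ 0.50531178 -0.11787121]
1.57 [ 0.48406884 -0.15752478]
[[ 0.973  0.232 -0.   ]
 [ 0.232 -0.973  0.002]
 [ 0.    -0.002 -1.   ]]
```

```bash
cat > plan.py <<'E'
from h import *
import json,os
b=np.load('bed.npz'); th=float(b['th']); post=b['post']; Rm=np.array([[np.cos(th),-np.sin(th)],[np.sin(th),np.cos(th)]])
def down(psi): return R.from_matrix([[np.cos(psi),np.sin(psi),0],[np.sin(psi),-np.cos(psi),0],[0,0,-1]])
def clamp(x,y,z,psi=0): return [*(post+Rm@[x,y]),z,psi]   # clamp-frame xy, world z, tool yaw relative to tool-y-along-bed-x
def plan(wps,yaw0=np.pi/2+th):
    """wps: 8 poses from clamp(); prints rows relative to the commanded pose and stores the new one"""
    if os.path.exists('cmd.json'): p,q=json.load(open('cmd.json'))
    else: s=bot.get_obs(); p,q=list(s['eef_pos']),list(s['tool_rot'])
    Rc=R.from_quat(q); S=[];T=[]
    for x,y,z,psi in wps:
        S.append((Rc.inv().apply(np.array([x,y,z])-p)/.25).round(2).tolist())
        T.append(((Rc.inv()*down(psi+yaw0)).as_rotvec()/.5).round(2).tolist())
    print('slide',S); print('rot',T)
    json.dump([(np.array(p)+Rc.apply(np.array(S[-1])*.25)).tolist(),(Rc*R.from_rotvec(np.array(T[-1])*.5)).as_quat().tolist()],open('cmd.json','w'))
def lin(a,b,n=6): return [list(np.array(a)+(np.array(b)-a)*min(1,(i+1)/n)) for i in range(8)]
E
python3 - <<'E'
from plan import *
s=bot.get_obs();a=[*s['eef_pos'],.234-np.pi/2-th]
t=clamp(.044,.07,.2,0); print(t)
f=lambda k:list(np.array(a)+(np.array(t)-a)*k)
plan(lin(a,f(.4)));plan(lin(f(.4),f(.75)));plan(lin(f(.75),t))
E
```

```text
[np.float64(0.61975279111161), np.float64(-0.11443248795936187), 0.2, 0]
slide [[0.15, -0.07, 0.01], [0.31, -0.13, 0.02], [0.46, -0.2, 0.02], [0.61, -0.26, 0.03], [0.77, -0.33, 0.04], [0.92, -0.39, 0.05], [0.92, -0.39, 0.05], [0.92, -0.39, 0.05]]
rot [[-0.0, -0.0, -0.15], [-0.0, -0.0, -0.3], [-0.0, -0.0, -0.45], [-0.0, -0.0, -0.6], [-0.0, -0.0, -0.75], [-0.0, -0.0, -0.91], [-0.0, -0.0, -0.91], [-0.0, -0.0, -0.91]]
slide [[0.15, 0.01, 0.01], [0.29, 0.02, 0.01], [0.44, 0.02, 0.02], [0.59, 0.03, 0.03], [0.73, 0.04, 0.04], [0.88, 0.05, 0.04], [0.88, 0.05, 0.04], [0.88, 0.05, 0.04]]
rot [[-0.0, -0.0, -0.13], [-0.0, -0.0, -0.26], [-0.0, -0.0, -0.39], [-0.0, -0.0, -0.52], [-0.0, -0.0, -0.65], [-0.0, -0.0, -0.79], [-0.0, -0.0, -0.79], [-0.0, -0.0, -0.79]]
slide [[0.09, 0.04, 0.01], [0.19, 0.09, 0.01], [0.28, 0.13, 0.02], [0.38, 0.18, 0.02], [0.47, 0.22, 0.03], [0.56, 0.27, 0.03], [0.56, 0.27, 0.03], [0.56, 0.27, 0.03]]
rot [[-0.0, -0.0, -0.09], [-0.0, -0.0, -0.19], [-0.0, -0.0, -0.28], [-0.0, -0.0, -0.37], [-0.0, -0.0, -0.47], [-0.0, -0.0, -0.56], [-0.0, -0.0, -0.56], [-0.0, -0.0, -0.56]]
```

Emit:
drive_tool:
  slide:
    - [0.15, -0.07, 0.01]
    - [0.31, -0.13, 0.02]
    - [0.46, -0.2, 0.02]
    - [0.61, -0.26, 0.03]
    - [0.77, -0.33, 0.04]
    - [0.92, -0.39, 0.05]
    - [0.92, -0.39, 0.05]
    - [0.92, -0.39, 0.05]
  rotation:
    - [0, 0, -0.15]
    - [0, 0, -0.3]
    - [0, 0, -0.45]
    - [0, 0, -0.6]
    - [0, 0, -0.75]
    - [0, 0, -0.91]
    - [0, 0, -0.91]
    - [0, 0, -0.91]
  gripper: 0

```text
clock: 1.1
eef_pos: [0.3166, -0.3382, 0.2185]
tool_rot: [0.941, 0.338, -0.0, -0.0]
ft_force: [0.6, -0.0, 0.5]
grip_width: -0.0004
grasp_force: 0.0
```

Emit:
drive_tool:
  slide:
    - [0.15, 0.01, 0.01]
    - [0.29, 0.02, 0.01]
    - [0.44, 0.02, 0.02]
    - [0.59, 0.03, 0.03]
    - [0.73, 0.04, 0.04]
    - [0.88, 0.05, 0.04]
    - [0.88, 0.05, 0.04]
    - [0.88, 0.05, 0.04]
  rotation:
    - [0, 0, -0.13]
    - [0, 0, -0.26]
    - [0, 0, -0.39]
    - [0, 0, -0.52]
    - [0, 0, -0.65]
    - [0, 0, -0.79]
    - [0, 0, -0.79]
    - [0, 0, -0.79]

```text
clock: 2.1
eef_pos: [0.4938, -0.2091, 0.2086]
tool_rot: [0.857, 0.515, -0.001, -0.0]
ft_force: [0.6, -0.2, -0.5]
grip_width: -0.0002
grasp_force: 0.0
```

Emit:
drive_tool:
  slide:
    - [0.09, 0.04, 0.01]
    - [0.19, 0.09, 0.01]
    - [0.28, 0.13, 0.02]
    - [0.38, 0.18, 0.02]
    - [0.47, 0.22, 0.03]
    - [0.56, 0.27, 0.03]
    - [0.56, 0.27, 0.03]
    - [0.56, 0.27, 0.03]
  rotation:
    - [0, 0, -0.09]
    - [0, 0, -0.19]
    - [0, 0, -0.28]
    - [0, 0, -0.37]
    - [0, 0, -0.47]
    - [0, 0, -0.56]
    - [0, 0, -0.56]
    - [0, 0, -0.56]

```text
clock: 3.1
eef_pos: [0.6192, -0.1166, 0.201]
tool_rot: [0.777, 0.63, -0.001, -0.0]
ft_force: [-0.8, 0.4, 0.5]
grip_width: 0.0002
grasp_force: 0.0
```

Run:
```python
from plan import *
s=bot.get_obs();print(s['eef_pos'],s['joint_pos'],s['grip_width'],R.from_quat(s['tool_rot']).as_matrix().round(3).tolist(),open('cmd.json').read())
c=cam('scene'); cv2.imwrite('pics/s1.png',cv2.resize(c['image'][130:320,180:420,::-1],None,fx=3.3,fy=3.1,interpolation=cv2.INTER_CUBIC))
z=clamp(.044,.07,.2);
plan(lin(z,clamp(.044,.07,.041)))
A=lambda a,d,z=.041:clamp(-.07*np.sin(a)+d*np.cos(a),.07*np.cos(a)+d*np.sin(a),z,a)
plan([A(0,d) for d in (.040,.036,.032,.028,.0255,.0255,.0255,.0255)])
for k in range(4): plan([A(a,.0255) for a in np.minimum(.4*k+.4*np.arange(1,9)/7,.4*k+.4)])
```

```text
[ 0.61916281 -0.11661594  0.20102931] [-1.85927084e-01  5.17882034e-01  3.34820658e-01  1.38889811e+00
 -4.91168584e-04  1.59305116e+00] 0.0001917928547059612 [[0.207, 0.978, -0.001], [0.978, -0.207, -0.0], [-0.001, -0.001, -1.0]] [[0.6198166685145242, -0.1153510359685351, 0.20097416815091634], [0.7763850971868397, 0.630258117413686, 0.000419291188484719, -0.0008429087953548988]]
slide [[0.0, -0.0, 0.11], [0.0, -0.0, 0.22], [0.0, -0.0, 0.32], [0.0, -0.0, 0.43], [0.0, -0.0, 0.53], [0.0, -0.0, 0.64], [0.0, -0.0, 0.64], [0.0, -0.0, 0.64]]
rot [[-0.0, -0.0, -0.0], [-0.0, -0.0, -0.0], [-0.0, -0.0, -0.0], [-0.0, -0.0, -0.0], [-0.0, -0.0, -0.0], [-0.0, -0.0, -0.0], [-0.0, -0.0, -0.0], [-0.0, -0.0, -0.0]]
slide [[0.0, -0.02, -0.0], [0.0, -0.03, -0.0], [0.0, -0.05, -0.0], [0.0, -0.06, -0.0], [0.0, -0.07, -0.0], [0.0, -0.07, -0.0], [0.0, -0.07, -0.0], [0.0, -0.07, -0.0]]
rot [[-0.0, -0.0, -0.0], [-0.0, -0.0, -0.0], [-0.0, -0.0, -0.0], [-0.0, -0.0, -0.0], [-0.0, -0.0, -0.0], [-0.0, -0.0, -0.0], [-0.0, -0.0, -0.0], [-0.0, -0.0, -0.0]]
slide [[0.01, -0.02, -0.0], [0.01, -0.04, 0.0], [0.02, -0.05,
[... 565 characters left out ...]
], [0.0, -0.0, -0.8], [0.0, -0.0, -0.8]]
slide [[0.0, -0.02, 0.0], [0.01, -0.03, 0.0], [0.01, -0.05, 0.0], [0.01, -0.07, 0.0], [0.01, -0.08, 0.0], [0.02, -0.1, 0.0], [0.02, -0.12, 0.0], [0.02, -0.12, 0.0]]
rot [[0.0, -0.0, -0.12], [0.0, -0.0, -0.23], [0.0, -0.0, -0.34], [0.0, -0.0, -0.46], [0.0, -0.0, -0.57], [0.0, -0.0, -0.69], [0.0, -0.0, -0.8], [0.0, -0.0, -0.8]]
slide [[-0.0, -0.01, 0.0], [0.0, -0.03, 0.0], [0.01, -0.05, 0.0], [0.01, -0.06, 0.0], [0.01, -0.08, -0.0], [0.01, -0.1, -0.0], [0.01, -0.12, -0.0], [0.01, -0.12, -0.0]]
rot [[0.0, -0.0, -0.12], [0.0, -0.0, -0.23], [0.0, -0.0, -0.34], [0.0, -0.0, -0.46], [0.0, -0.0, -0.57], [0.0, -0.0, -0.69], [0.0, -0.0, -0.8], [0.0, -0.0, -0.8]]
```

View pics/s1.png

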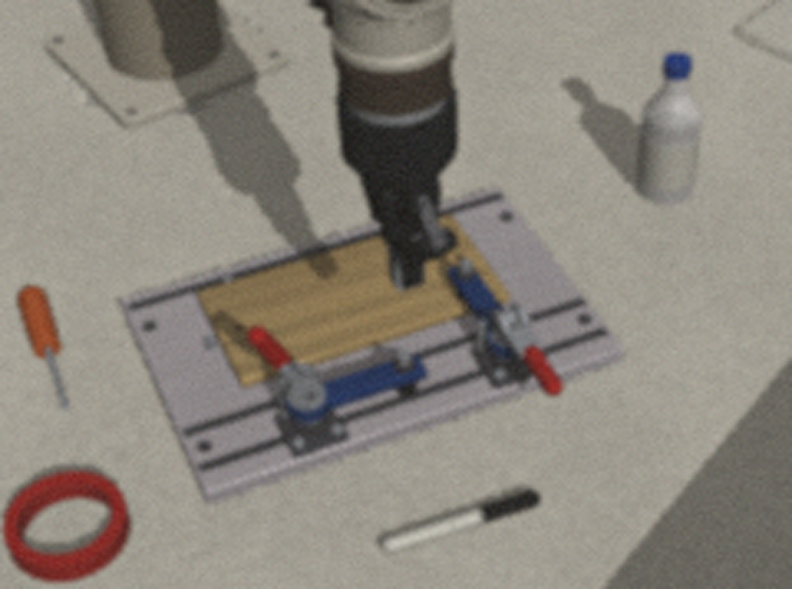

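The picture shows the shut hand high up, its fingertip at crop (408,283). The open strap runs from the boss (305,395) to the nut (405,360), with its lever up at (265,345). Nothing is in the way on the far side, so I'll descend there and make contact.

Emit:
drive_tool:
  slide:
    - [0, 0, 0.11]
    - [0, 0, 0.22]
    - [0, 0, 0.32]
    - [0, 0, 0.43]
    - [0, 0, 0.53]
    - [0, 0, 0.64]
    - [0, 0, 0.64]
    - [0, 0, 0.64]
  rotation:
    - [0, 0, 0]
    - [0, 0, 0]
    - [0, 0, 0]
    - [0, 0, 0]
    - [0, 0, 0]
    - [0, 0, 0]
    - [0, 0, 0]
    - [0, 0, 0]

```text
clock: 4.15
eef_pos: [0.6203, -0.1166, 0.0426]
tool_rot: [0.777, 0.63, 0.0, 0.001]
ft_force: [0.8, 1.0, -0.0]
grip_width: 0.0001
grasp_force: 0.0
```

Emit:
drive_tool:
  slide:
    - [0, -0.02, 0]
    - [0, -0.03, 0]
    - [0, -0.05, 0]
    - [0, -0.06, 0]
    - [0, -0.07, 0]
    - [0, -0.07, 0]
    - [0, -0.07, 0]
    - [0, -0.07, 0]
  rotation:
    - [0, 0, 0]
    - [0, 0, 0]
    - [0, 0, 0]
    - [0, 0, 0]
    - [0, 0, 0]
    - [0, 0, 0]
    - [0, 0, 0]
    - [0, 0, 0]

```text
clock: 5.15
eef_pos: [0.603, -0.1124, 0.0413]
tool_rot: [0.776, 0.63, 0.0, 0.0]
ft_force: [0.3, 0.2, 0.1]
grip_width: -0.0001
grasp_force: 0.0
```

Emit:
drive_tool:
  slide:
    - [0.01, -0.02, 0]
    - [0.01, -0.04, 0]
    - [0.02, -0.05, 0]
    - [0.02, -0.07, 0]
    - [0.02, -0.09, 0]
    - [0.02, -0.1, 0]
    - [0.02, -0.12, 0]
    - [0.02, -0.12, 0]
  rotation:
    - [0, 0, -0.12]
    - [0, 0, -0.23]
    - [0, 0, -0.34]
    - [0, 0, -0.46]
    - [0, 0, -0.57]
    - [0, 0, -0.69]
    - [0, 0, -0.8]
    - [0, 0, -0.8]

```text
clock: 6.15
eef_pos: [0.5746, -0.1012, 0.0414]
tool_rot: [0.636, 0.772, 0.0, 0.0]
ft_force: [0.2, 1.6, -0.8]
grip_width: -0.0003
grasp_force: 0.0
```

Run:
```python
from plan import *
s=bot.get_obs();print(s['eef_pos'],s['ft_force'])
c=cam('scene'); cv2.imwrite('pics/s2.png',cv2.resize(c['image'][130:320,180:420,::-1],None,fx=3.3,fy=3.1,interpolation=cv2.INTER_CUBIC))
```

```text
[ 0.57459135 -0.10117415  0.04143093] [ 0.17753278  1.55224274 -0.7902273 ]
```

View pics/s2.png

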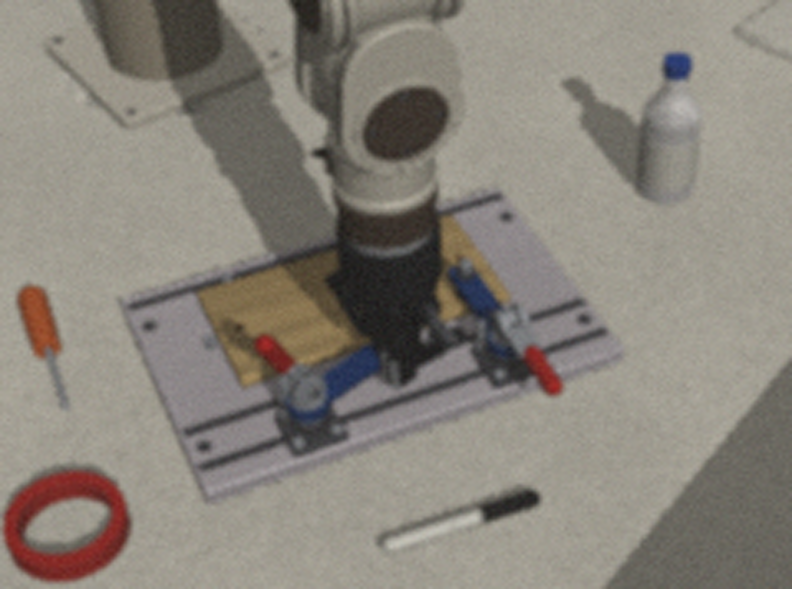

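The finger (crop 398,370) is turning the strap: its visible part has swung up towards (370,370), and the lever has turned with it. I'll carry on.

Emit:
drive_tool:
  slide:
    - [0.01, -0.02, 0]
    - [0.01, -0.03, 0]
    - [0.01, -0.05, 0]
    - [0.02, -0.07, 0]
    - [0.02, -0.08, 0]
    - [0.02, -0.1, 0]
    - [0.02, -0.12, 0]
    - [0.02, -0.12, 0]
  rotation:
    - [0, 0, -0.12]
    - [0, 0, -0.23]
    - [0, 0, -0.34]
    - [0, 0, -0.46]
    - [0, 0, -0.57]
    - [0, 0, -0.69]
    - [0, 0, -0.8]
    - [0, 0, -0.8]

```text
clock: 7.2
eef_pos: [0.5441, -0.1023, 0.0414]
tool_rot: [0.47, 0.883, -0.0, 0.0]
ft_force: [0.3, -1.2, 0.3]
grip_width: -0.0001
grasp_force: 0.0
```

Emit:
drive_tool:
  slide:
    - [0, -0.02, 0]
    - [0.01, -0.03, 0]
    - [0.01, -0.05, 0]
    - [0.01, -0.07, 0]
    - [0.01, -0.08, 0]
    - [0.02, -0.1, 0]
    - [0.02, -0.12, 0]
    - [0.02, -0.12, 0]
  rotation:
    - [0, 0, -0.12]
    - [0, 0, -0.23]
    - [0, 0, -0.34]
    - [0, 0, -0.46]
    - [0, 0, -0.57]
    - [0, 0, -0.69]
    - [0, 0, -0.8]
    - [0, 0, -0.8]

```text
clock: 8.2
eef_pos: [0.5165, -0.115, 0.0414]
tool_rot: [0.286, 0.958, -0.0, 0.0]
ft_force: [-0.0, 0.2, -0.3]
grip_width: -0.0003
grasp_force: 0.0
```

Emit:
drive_tool:
  slide:
    - [0, -0.01, 0]
    - [0, -0.03, 0]
    - [0.01, -0.05, 0]
    - [0.01, -0.06, 0]
    - [0.01, -0.08, 0]
    - [0.01, -0.1, 0]
    - [0.01, -0.12, 0]
    - [0.01, -0.12, 0]
  rotation:
    - [0, 0, -0.12]
    - [0, 0, -0.23]
    - [0, 0, -0.34]
    - [0, 0, -0.46]
    - [0, 0, -0.57]
    - [0, 0, -0.69]
    - [0, 0, -0.8]
    - [0, 0, -0.8]

```text
clock: 9.2
eef_pos: [0.498, -0.1374, 0.0412]
tool_rot: [0.089, 0.996, 0.001, -0.0]
ft_force: [0.9, 4.3, 0.2]
grip_width: -0.0005
grasp_force: 2.3
```

Run:
```python
from plan import *
s=bot.get_obs();p=s['eef_pos'];print(p,s['ft_force'],'clamp frame',Rm.T@(p[:2]-post),open('cmd.json').read())
for n in('top','scene'): c=cam(n)
t=np.load('top.npz')['image'][115:280,340:460,::-1]; q=c['image'][170:300,200:360,::-1]
f=lambda i,k:cv2.resize(i,(400,600 if k else 400),interpolation=cv2.INTER_CUBIC)
cv2.imwrite('pics/s3.png',np.hstack([cv2.resize(t,(400,550),interpolation=2),cv2.copyMakeBorder(cv2.resize(q,(400,325),interpolation=2),0,225,0,0,0)]))
```

```text
[ 0.49804654 -0.13737751  0.04118332] [0.94939727 4.30608399 0.24712002] clamp frame [-0.07043912  0.0226442 ] [[0.49773808990205587, -0.13762915935953324, 0.04098317915013899], [0.08879320688164799, 0.9960496373732259, 0.0008967887426080665, -0.0002864791251714817]]
```

View pics/s3.png

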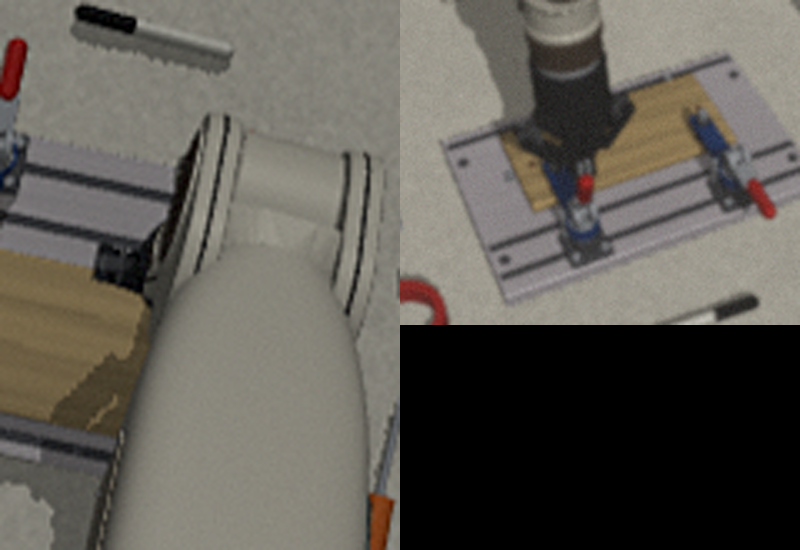

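The strap is over the blank with the lever upright at (585,190) in the right panel, and contact force is 4.3 N against a friction of about 1 N, so it is at or near its stop. I'll push a little more to confirm, then back off, rise and go round to the lever.

Run:
```python
from plan import *
a0=1.6
x,y=-.0704,.0226
cl=lambda x,y,z:clamp(x,y,z,a0)
plan([cl(x,y-.0035,.041)]*8)
plan([cl(x,y+.015,.041)]*2+lin(cl(x,y+.015,.041),cl(x,y+.015,.22),5)[:6])
plan(lin(cl(x,y+.015,.22),cl(-.03,0,.22),3)[:3]+lin(cl(-.03,0,.22),cl(-.03,0,.13),4)[:5])
c=lambda ph:cl(.06*np.cos(ph)-.008*np.sin(ph)-.011,0,.075+.06*np.sin(ph)+.008*np.cos(ph))
plan([cl(-.02,0,.13),cl(-.01,0,.13)]+[c(np.radians(p)) for p in(70,65,60,55,50,50)])
plan([c(np.radians(p)) for p in(45,40,35,30,25,20,15,15)])
plan([c(np.radians(p)) for p in(10,5,1,-3,-6,-8,-8,-8)])
```

```text
slide [[-0.0, -0.01, -0.0], [-0.0, -0.01, -0.0], [-0.0, -0.01, -0.0], [-0.0, -0.01, -0.0], [-0.0, -0.01, -0.0], [-0.0, -0.01, -0.0], [-0.0, -0.01, -0.0], [-0.0, -0.01, -0.0]]
rot [[0.0, -0.0, -0.0], [0.0, -0.0, -0.0], [0.0, -0.0, -0.0], [0.0, -0.0, -0.0], [0.0, -0.0, -0.0], [0.0, -0.0, -0.0], [0.0, -0.0, -0.0], [0.0, -0.0, -0.0]]
slide [[-0.0, 0.07, 0.0], [-0.0, 0.07, 0.0], [-0.0, 0.07, -0.14], [-0.0, 0.07, -0.29], [-0.0, 0.07, -0.43], [-0.0, 0.07, -0.57], [-0.0, 0.07, -0.72], [-0.0, 0.07, -0.72]]
rot [[0.0, -0.0, -0.0], [0.0, -0.0, -0.0], [0.0, -0.0, -0.0], [0.0, -0.0, -0.0], [0.0, -0.0, -0.0], [0.0, -0.0, -0.0], [0.0, -0.0, -0.0], [0.0, -0.0, -0.0]]
slide [[-0.05, -0.05, 0.0], [-0.11, -0.1, 0.0], [-0.16, -0.15, 0.0], [-0.16, -0.15, 0.09], [-0.16, -0.15, 0.18], [-0.16, -0.15, 0.27], [-0.16, -0.15, 0.36], [-0.16, -0.15, 0.36]]
rot [[0.0, -0.0, -0.0], [0.0, -0.0, -0.0], [0.0, -0.0, -0.0], [0.0, -0.0, -0.0], [0.0, -0.0, -0.0], [0.0, -0.0, -0.0], [0.0, -0.0, -0.0], [0.0, -0.0, -0.0]]
slide [[-0.04, -0.0, 0.0], [-0.08, -0.01, 0.0], [-0.13, -0.01, -0.01], [-0.15, -0.01, -0.01], [-0.17, -0
[... 194 characters left out ...]
], [0.0, -0.0, -0.0], [0.0, -0.0, -0.0]]
slide [[-0.01, 0.0, 0.01], [-0.03, -0.0, 0.02], [-0.04, -0.0, 0.04], [-0.06, -0.0, 0.06], [-0.07, -0.0, 0.07], [-0.08, -0.0, 0.09], [-0.09, -0.0, 0.11], [-0.09, -0.0, 0.11]]
rot [[0.0, -0.0, -0.0], [0.0, -0.0, -0.0], [0.0, -0.0, -0.0], [0.0, -0.0, -0.0], [0.0, -0.0, -0.0], [0.0, -0.0, -0.0], [0.0, -0.0, -0.0], [0.0, -0.0, -0.0]]
slide [[-0.01, -0.0, 0.02], [-0.01, -0.0, 0.04], [-0.02, -0.0, 0.06], [-0.02, -0.0, 0.07], [-0.02, -0.0, 0.09], [-0.02, -0.0, 0.1], [-0.02, -0.0, 0.1], [-0.02, -0.0, 0.1]]
rot [[0.0, -0.0, -0.0], [0.0, -0.0, -0.0], [0.0, -0.0, -0.0], [0.0, -0.0, -0.0], [0.0, -0.0, -0.0], [0.0, -0.0, -0.0], [0.0, -0.0, -0.0], [0.0, -0.0, -0.0]]
```

Emit:
drive_tool:
  slide:
    - [0, -0.01, 0]
    - [0, -0.01, 0]
    - [0, -0.01, 0]
    - [0, -0.01, 0]
    - [0, -0.01, 0]
    - [0, -0.01, 0]
    - [0, -0.01, 0]
    - [0, -0.01, 0]
  rotation:
    - [0, 0, 0]
    - [0, 0, 0]
    - [0, 0, 0]
    - [0, 0, 0]
    - [0, 0, 0]
    - [0, 0, 0]
    - [0, 0, 0]
    - [0, 0, 0]

```text
clock: 10.3
eef_pos: [0.4979, -0.1378, 0.0412]
tool_rot: [0.088, 0.996, 0.003, -0.0]
ft_force: [2.0, 9.6, -0.0]
grip_width: -0.0002
grasp_force: 5.5
```

Emit:
drive_tool:
  slide:
    - [0, 0.07, 0]
    - [0, 0.07, 0]
    - [0, 0.07, -0.14]
    - [0, 0.07, -0.29]
    - [0, 0.07, -0.43]
    - [0, 0.07, -0.57]
    - [0, 0.07, -0.72]
    - [0, 0.07, -0.72]
  rotation:
    - [0, 0, 0]
    - [0, 0, 0]
    - [0, 0, 0]
    - [0, 0, 0]
    - [0, 0, 0]
    - [0, 0, 0]
    - [0, 0, 0]
    - [0, 0, 0]

```text
clock: 11.3
eef_pos: [0.5026, -0.125, 0.2248]
tool_rot: [0.089, 0.996, -0.001, 0.004]
ft_force: [-0.4, 0.4, -1.1]
grip_width: -0.0002
grasp_force: 0.0
```

Run:
```python
from plan import *
s=bot.get_obs();print(s['eef_pos'],s['ft_force'],open('cmd.json').read())
for n in('top','scene'): c=cam(n)
t=np.load('top.npz')['image'][115:280,340:460,::-1]; q=c['image'][180:290,210:340,::-1]
cv2.imwrite('pics/s4.png',np.hstack([cv2.resize(t,(300,412),interpolation=2),cv2.resize(q,(487,412),interpolation=2)]))
```

```text
[ 0.50261279 -0.12501726  0.22484028] [-0.40012435  0.41541616 -1.14367222] [[0.611437090936867, -0.1835207462013112, 0.07335213682303224], [0.08879320688164799, 0.9960496373732259, 0.0008967887426080665, -0.0002864791251714817]]
```

View pics/s4.png

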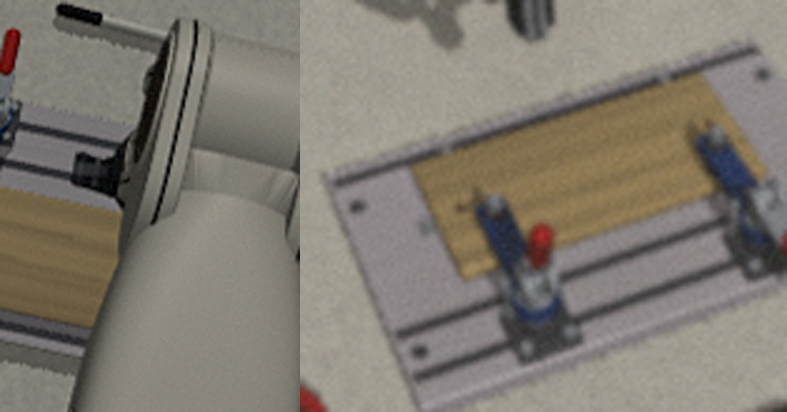

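The strap lies over the blank, with its nut at (497,207) and parallel to the locked strap, and the lever is upright with its grip at (541,245). The pushing force rose to 9.6 N with no motion, so the strap is at its stop. Next the lever.

Emit:
drive_tool:
  slide:
    - [-0.05, -0.05, 0]
    - [-0.11, -0.1, 0]
    - [-0.16, -0.15, 0]
    - [-0.16, -0.15, 0.09]
    - [-0.16, -0.15, 0.18]
    - [-0.16, -0.15, 0.27]
    - [-0.16, -0.15, 0.36]
    - [-0.16, -0.15, 0.36]
  rotation:
    - [0, 0, 0]
    - [0, 0, 0]
    - [0, 0, 0]
    - [0, 0, 0]
    - [0, 0, 0]
    - [0, 0, 0]
    - [0, 0, 0]
    - [0, 0, 0]

```text
clock: 12.4
eef_pos: [0.5314, -0.168, 0.1279]
tool_rot: [0.089, 0.996, 0.001, -0.003]
ft_force: [0.6, -0.2, 0.7]
grip_width: -0.0003
grasp_force: 0.0
```

Emit:
drive_tool:
  slide:
    - [-0.04, 0, 0]
    - [-0.08, -0.01, 0]
    - [-0.13, -0.01, -0.01]
    - [-0.15, -0.01, -0.01]
    - [-0.17, -0.01, 0]
    - [-0.19, -0.01, 0.01]
    - [-0.21, -0.01, 0.02]
    - [-0.21, -0.01, 0.02]
  rotation:
    - [0, 0, 0]
    - [0, 0, 0]
    - [0, 0, 0]
    - [0, 0, 0]
    - [0, 0, 0]
    - [0, 0, 0]
    - [0, 0, 0]
    - [0, 0, 0]

```text
clock: 13.4
eef_pos: [0.5852, -0.1799, 0.1263]
tool_rot: [0.089, 0.996, -0.0, 0.001]
ft_force: [-1.3, -0.6, 2.4]
grip_width: 0.0
grasp_force: 1.0
```

Run:
```python
from plan import *
s=bot.get_obs();p=s['eef_pos'];print(p,s['ft_force'],Rm.T@(p[:2]-post))
c=cam('scene'); q=c['image'][160:290,200:350,::-1]
cv2.imwrite('pics/s5.png',cv2.resize(q,(600,520),interpolation=2))
```

```text
[ 0.58524844 -0.17987024  0.12628614] [-1.25779989 -0.64182275  2.39026877] [ 0.02361107 -0.00111217]
```

View pics/s5.png

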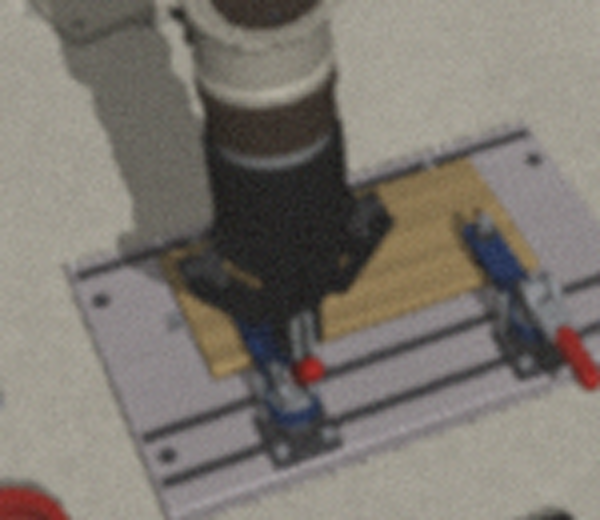

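The lever is tilting outward: its red grip end is at (311,370), in front of the fingertips, and the strap is still in place. I'll continue along the arc.

Emit:
drive_tool:
  slide:
    - [-0.01, 0, 0.01]
    - [-0.03, 0, 0.02]
    - [-0.04, 0, 0.04]
    - [-0.06, 0, 0.06]
    - [-0.07, 0, 0.07]
    - [-0.08, 0, 0.09]
    - [-0.09, 0, 0.11]
    - [-0.09, 0, 0.11]
  rotation:
    - [0, 0, 0]
    - [0, 0, 0]
    - [0, 0, 0]
    - [0, 0, 0]
    - [0, 0, 0]
    - [0, 0, 0]
    - [0, 0, 0]
    - [0, 0, 0]

```text
clock: 14.45
eef_pos: [0.6073, -0.1836, 0.0985]
tool_rot: [0.089, 0.996, 0.0, 0.0]
ft_force: [0.7, -0.7, 2.3]
grip_width: -0.0001
grasp_force: 0.9
```

Emit:
drive_tool:
  slide:
    - [-0.01, 0, 0.02]
    - [-0.01, 0, 0.04]
    - [-0.02, 0, 0.06]
    - [-0.02, 0, 0.07]
    - [-0.02, 0, 0.09]
    - [-0.02, 0, 0.1]
    - [-0.02, 0, 0.1]
    - [-0.02, 0, 0.1]
  rotation:
    - [0, 0, 0]
    - [0, 0, 0]
    - [0, 0, 0]
    - [0, 0, 0]
    - [0, 0, 0]
    - [0, 0, 0]
    - [0, 0, 0]
    - [0, 0, 0]

```text
clock: 15.45
eef_pos: [0.6127, -0.1848, 0.0772]
tool_rot: [0.089, 0.996, -0.001, 0.002]
ft_force: [-4.3, -1.0, 18.0]
grip_width: -0.0002
grasp_force: 8.6
```

Run:
```python
from plan import *
s=bot.get_obs();p=s['eef_pos'];print(p,s['ft_force'],Rm.T@(p[:2]-post))
c=cam('scene'); q=c['image'][160:290,200:350,::-1]
cv2.imwrite('pics/s6.png',cv2.resize(q,(600,520),interpolation=2))
```

```text
[ 0.61271069 -0.18479043  0.07722354] [-4.25328603 -0.99581414 17.99011415] [ 0.05149908 -0.0003107 ]
```

View pics/s6.png

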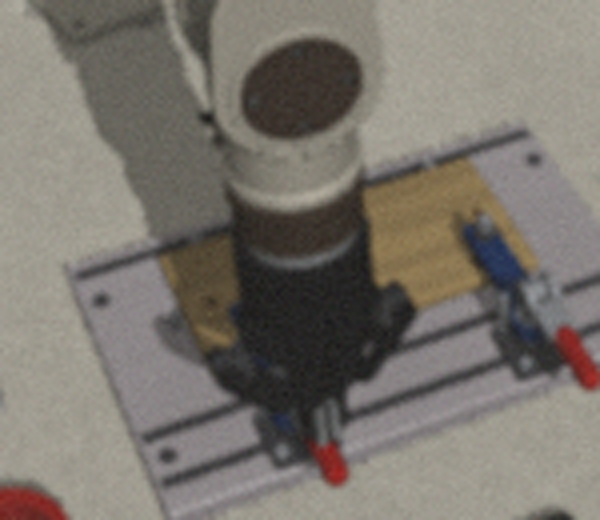

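The lever is down with its grip at (330,465), parallel to the locked one. The 18 N against the fingertips shows it is at its end. I'll press slightly more, lift clear and check.

Emit:
drive_tool:
  slide:
    - [0, 0, 0.01]
    - [0, 0, 0.01]
    - [0, 0, 0.01]
    - [0, 0, 0]
    - [0, 0, -0.15]
    - [0, 0, -0.3]
    - [0, 0, -0.5]
    - [0, 0, -0.6]
  rotation:
    - [0, 0, 0]
    - [0, 0, 0]
    - [0, 0, 0]
    - [0, 0, 0]
    - [0, 0, 0]
    - [0, 0, 0]
    - [0, 0, 0]
    - [0, 0, 0]

```text
clock: 16.5
eef_pos: [0.6125, -0.1837, 0.2259]
tool_rot: [0.088, 0.996, 0.001, 0.001]
ft_force: [0.3, 0.5, -0.6]
grip_width: -0.0003
grasp_force: 0.0
```

Emit:
drive_tool:
  slide:
    - [0.2, 0, -0.1]
    - [0.4, 0, -0.1]
    - [0.6, 0, -0.1]
    - [0.8, 0, -0.1]
    - [0.95, 0, -0.1]
    - [0.95, 0, -0.1]
    - [0.95, 0, -0.1]
    - [0.95, 0, -0.1]
  rotation:
    - [0, 0, 0]
    - [0, 0, 0]
    - [0, 0, 0]
    - [0, 0, 0]
    - [0, 0, 0]
    - [0, 0, 0]
    - [0, 0, 0]
    - [0, 0, 0]

```text
clock: 17.5
eef_pos: [0.3788, -0.1423, 0.2485]
tool_rot: [0.089, 0.996, 0.0, -0.0]
ft_force: [-0.3, -0.0, 0.3]
grip_width: -0.0002
grasp_force: 0.0
```

Run:
```python
from plan import *
s=bot.get_obs();print(s['eef_pos'],s['ft_force'],s['clock'])
c=cam('scene'); q=c['image'][170:310,200:360,::-1]
cv2.imwrite('pics/s7.png',cv2.resize(q,(686,600),interpolation=2))
```

```text
[ 0.37882187 -0.14233418  0.24845433] [-0.26968279 -0.03202772  0.29318018] 17.5
```

View pics/s7.png

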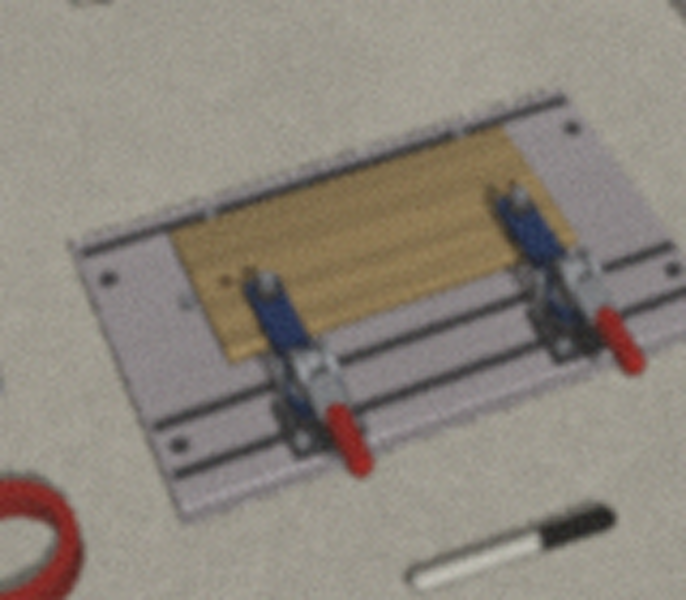

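Both clamps now look alike: nuts at (265,285) and (517,197), levers down at (350,440) and (620,340). The blank hasn't moved and the hand is clear.

```bash
python3 -c "
from workcell import bot
print(bot.job_done())"
```

```text
the job is handed in; nothing more can be done
None
```

The open clamp is locked: its strap is at its stop over the blank and its lever is fully down. The blank looks unmoved in the last picture, the hand is clear, and I handed the job in with about 17.5 s on the clock, but the hand-in gave no verdict.

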